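Close the palette case and secure it with its turnbutton

ROBOT

A 6-joint arm with a two-finger parallel gripper is mounted at the origin on the work surface. World frame = base frame: x ahead of the robot, y to its left, z up, the work surface at z = 0. Lengths are in mm, angles in rad, forces in N, time in s.
With the tool pointing down it reaches from about 275 to 750 mm from the base axis. Payload 10.2 kg.
Tool frame: the origin (TCP) lies between the finger pads; the fingertips stand 17 mm ahead of it and the grasp point (between the pads) lies 2 mm behind it (tips_ahead is the distance from the TCP to the fingertips, in mm); z points along the fingers, y is the line along which they close (so a half turn about z gives the same grasp; the last joint's range is limited). The gripper opens to 85 mm and grips with 20 to 120 N. Pads are 22 mm wide; open, the fingers measure 114 mm over their backs; the gripper's body (76 mm by 85 mm) begins 54 mm behind the grasp point. The pads swing forward as they close: fully open they stand 13 mm farther back than shut.
Start: joints at [1.02, 0.313, 1.498, -0, 1.331, -0.223], TCP at [169.042, 497.047, 248.294] pointing down, gripper open.
Joint ranges: [-2.94, 2.94], [-0.97, 2.17], [0.19, 2.56], [-1.23, 4.37], [0.02, 3.11], [-2.88, 2.88]. Speed limits (rad/s): [2.39, 2.39, 3.01, 3.14, 3.14, 3.14].

INTERFACE

Orientations are given as a unit quaternion [w, x, y, z].
In Python, from rig import sense, capture, finish_job, boxes_of, tips_ahead gives the robot as it stands.
- The arm moves only by the tool drive_tool, never from a script. Its argument "commands" is text: rows parted by semicolons, each of 7 numbers parted by spaces: the shift along the world's x, y, z in units of 0.1 m (1.0 is 0.1 m), then the turn, a rotation vector about the world's x, y, z in units of pi/4 rad (1.0 is pi/4 rad), then the opening in per cent of the stroke, from 0 (shut) to 100 (fully open). A call has 1 to 20 rows; each row shifts and turns the commanded pose from where the row before left it; what a row does not reach is not made up. A row lasts 1/12 s, in which the tool goes at most 41.7 mm and 7.16 degrees, less where a joint would pass 70% of its speed; a pose out of reach is approached as far as the arm can. A call with a number of a shift or a turn outside -1 to 1 is refused whole. A call with a gripper value outside its range is refused whole. The fingers move at their own pace and stop on an object; "force" is the grip in N (left out, the last holds). Time passes only in rows, so rows that do not move let the fingers close. It gives the time, the measured TCP pose, the force, the opening and the grip force at its end, in the units of the state.
- sense(): the state, without advancing time (a new reading comes with each control period).
- capture(name): name is "scene" or "top" or "wrist"; returns a dict with "pixels" (384x512x3 uint8, blue, green, red), "fov_y" (degrees; the focal length in pixels is half the picture's height over the tangent of half this angle, whatever the lens; pixels are square), "cx", "cy" (the principal point, pixels), "k1" (the pictures are not rectified: a ray, as slopes to the right and down, at radius r is drawn at 1 + k1 r^2 times it, then the intrinsics apply), "position" and "attitude" of the camera in the world; the wrist camera has in their place "tool_from_camera" (4x4, takes a point from camera to tool coordinates, whose origin is the TCP and whose axes are the flange's). Camera axes: x right, y down, z forward; pixel columns grow to the right and rows downward; lengths in mm; the calibration is good to about 2 mm. A picture is of the moment at which its call begins: read the wrist's pose just before it. There is no depth.
- finish_job(): hands the job in; it is judged then, once.
Trained networks look in a picture, given as the dict that the camera call returned (one of the last four; its "shot" number tells which), for a name from the list of things; names that differ only in an ending like _2 or _b are one class to them, and where a whole thing is asked for, a point or a joint stands for the part that bears it (a point fixed in the world has none). Each returns a list of dicts, best first, with "confidence" (0 to 1); they miss things now and then, are a little off and sometimes report something else, mostly with a low value. They report only what shows in the picture. A call takes as long as a camera call. They do not tell look-alikes from the thing itself.
- boxes_of(picture, name): "position" ([column, row] in pixels, amid what is visible of it).
The state is a dict: "time_s": time; "joints": joint angles; "dq": joint speeds; "tau": joint torques, N m; "eef_pos": TCP position; "ee_rot": TCP orientation; "force": force on the tool from outside, world axes, zero at the start; "wrist_torque": the same for the moment, N m; "grip_width": opening from 0.0 (shut) to 1.0 (fully open); "grip_force": force on a finger pad.
Only numpy, scipy, OpenCV 4.12 (cv2) and the standard library are available. Lean on these libraries where they do the work, as an engineer would, in place of code of your own. Each camera call takes 0.05 s, during which the arm holds its last target. There are 200 camera calls.

TASK

The palette case is to be closed: take its lid, which stands drying on edge in the clear rack, lay it flat on the black mat with its handle up and let go of it, then take it by the handle and put it on the case so that it lies fully home in the recess. Then turn the turnbutton square across the rim so that its bar holds the lid down. Do not drop the lid from a height (letting it tip over on the mat is fine), and leave the bottles and other things on the bench where they stand.

Things in the scene. Friction and masses are not known exactly. Their poses are not given: they have to be found in the camera images.
- lid_centre (a point): Centre of the white lid, a plate 130 (its y) x 100 (its z) x 8 mm (x), 0.1 to 0.2 kg. x points out of the face with the handle: up once laid flat. At the start it stands on a long edge in the rack (z up, at most 5 degrees of lean, centre 58 mm above the bench), handle facing roughly away from the robot, its upper 78 mm above the rack. Flat on the mat its centre is 7 mm above the bench.
- lid_handle (a point): Centre of the lid's handle, 17 mm from the lid's centre along the lid's x; same axes. The handle is a plain bar in the middle of the face, 50 mm long (y), 14 mm wide (z), standing 26 mm off the face.
- rack: Fixed clear acrylic drying rack, on the robot's left or right: base 110 x 152 x 8 mm with four fences along its y axis, 30 mm high above the bench; the lid stands in the middle slot, 10 mm wide with a stop at each end. Origin under its centre.
- mat: Thin fixed black rubber mat, 170 (x) x 160 (y) x 3 mm, in the middle of the bench; origin under its centre. Free for laying the lid down: stood on its edge there, tipped some 20 degrees or more with the handle face upward, and let go, the lid falls flat.
- case: Fixed grey case 126 (x) x 156 (y) mm, white palette inside, on the robot's left or right; origin under its centre. The lid goes into its recess, 108 (x) x 138 (y) mm, either way round, on a ledge 30 mm above the bench, in a rim 38 mm high with a sloped lead-in; the lid's centre is then 34 mm above the bench. A boss on the -x side, towards the robot, carries the turnbutton.
- turnbutton_grip (a point): On the upright pivot axis of the steel turnbutton, 59 mm above the bench, 80 mm from the case's middle towards its -x: centre of the thumb wing, a fin 30 mm long (y), 10 mm wide (x), 49 to 69 mm above the bench. Below it the bar, 12 mm wide, 40 to 50 mm above the bench (2 mm above a seated lid), reaches 56 mm from the axis along this point's +y only.
- turnbutton (a joint): Turnbutton angle, rad. 0: bar along the case's +y, clear of the lid; grows clockwise seen from above; 1.57: bar along the case's +x, square across the rim and over the lid. Stops at -0.4 and 1.75. Friction 0.05 N m, stays where it is left. Starts between -0.1 and 0.35.
- dropper_a: small black dropper bottle, 24 mm across, 52 mm tall; origin under its centre; a bystander between the places
- dropper_b: another such dropper bottle, 24 mm across, 52 mm tall, on the other side of the mat; a bystander
- dish: glass bowl 100 mm across, 45 mm tall, beyond the mat; a bystander
- slab: flat white mixing slab 75 x 100 x 14 mm, at the back; a bystander
- cup: yellow plastic cup 72 mm across, 85 mm tall, at the back; a bystander
- jar: white jar with black cap, 64 mm across, 95 mm tall, at the back right; a bystander
- vial: black vial 32 mm across, 75 mm tall, at the back left; a bystander
Things that resemble listed ones, but are neither listed nor needed, are in the scene too. Leave any orange or red look-alike of the part that bears lid_centre alone.

How it is judged (in metres and radians):
On the way, in this order (a step that is already met when the one before it is completed fails the run):
1. the lid lies flat on the mat, handle up, let go (angle between lid_centre's own x axis and vertical below 0.08 rad and height (world z) of lid_centre below 0.012 m and x of lid_centre in the frame of mat between -0.06 and 0.06 m and y of lid_centre in the frame of mat between -0.06 and 0.06 m and contact force between the fingers and lid below 0.2 N), for 0.2 s.
2. the lid lies home in the case's recess, handle up, the turnbutton still clear of it (x of lid_centre in the frame of case between -0.01 and 0.01 m and y of lid_centre in the frame of case between -0.01 and 0.01 m and z of lid_centre in the frame of case between 0.031 and 0.0365 m and angle between lid_centre's own x axis and vertical below 0.06 rad and angle between the y axis of lid_centre and the y axis of case, either way round below 0.12 rad and value of joint turnbutton below 0.8 rad), for 0.2 s.
At the end, for the whole second after the job is handed in: The lid lies at rest, handle up, in the case's recess: its centre within 10 mm of the case's middle each way and 31 to 36.5 mm above the bench, tilted less than 0.06 rad, long side along the case's y within 0.12 rad; the turnbutton stands over it at more than 1.2 rad (x of lid_centre in the frame of case between -0.01 and 0.01 m and y of lid_centre in the frame of case between -0.01 and 0.01 m and z of lid_centre in the frame of case between 0.031 and 0.0365 m and angle between lid_centre's own x axis and vertical below 0.06 rad and angle between the y axis of lid_centre and the y axis of case, either way round below 0.12 rad and value of joint turnbutton above 1.2 rad and linear speed of lid below 0.02 m/s); the robot touches nothing.
It fails at once if a bystander was pushed more than 30 mm or knocked over (distance of any of dropper_a, dropper_b, dish, slab, cup, jar, vial from where it was at the start of the episode above 0.03 m or angle between any of dropper_a, dropper_b, dish, slab, cup, jar, vial's own z axis and vertical above 0.5 rad).
It fails at once if the lid was dropped (faster than 1.2 m/s) (linear speed of lid above 1.2 m/s).
It also fails if it takes over 72 s, if anything falls off the work surface, if the arm or the gripper's body presses on something with over 40 N, if the wrist force passes 120 N, or if a joint passes its speed limit or range.

## Working session

There is one attempt and no reset: what is moved stays moved. The work goes in short steps, Python scripts to look and compute and a tool call to move; the robot and the scene stay as the last step left them, time stands still between calls to the robot, and variables do not carry over. Pictures are saved under pics/ and viewed, at most 10 in all, crops included, and the job is handed in when it is done.

Besides the shell and the picture viewer there is one more tool, called as name(argument=value, ...), one argument or row to a line, values as JSON. drive_tool: Moves the arm, as the interface text tells. Shifts and turns lie within -1 to 1; 1 stands for 0.1 m of shift or pi/4 rad of turn. Its arguments: {"type":"object","properties":{"commands":{"type":"string"},"force":{"type":"number"}},"required":["commands"]}

```bash
mkdir -p pics; cat > h.py <<'E'
import numpy as np, cv2
from scipy.spatial.transform import Rotation as R
from rig import sense, capture, finish_job, boxes_of, tips_ahead
def rot(q): return R.from_quat(np.array(q)[[1,2,3,0]]).as_matrix() if np.size(q)==4 else np.array(q)
def cam(p,s=None):
    if "position" in p: return np.array(p["position"]), rot(p["attitude"])
    T=np.array(p["tool_from_camera"]); Q=rot(s["ee_rot"]); return Q@T[:3,3]+np.array(s["eef_pos"]), Q@T[:3,:3]
def f(p): return 192/np.tan(np.radians(p["fov_y"])/2)
def ray(p,uv,s=None):
    c,Q=cam(p,s); d=(np.array(uv,float)-[p["cx"],p["cy"]])/f(p); x=d.copy()
    for _ in range(20): x=d/(1+p["k1"]*(x@x))
    v=Q@np.array([x[0],x[1],1]); return c,v
def at(p,uv,z,s=None):
    c,v=ray(p,uv,s); return c+v*(z-c[2])/v[2]
def proj(p,X,s=None):
    c,Q=cam(p,s); v=Q.T@(np.array(X,float)-c); x=v[:2]/v[2]; return x*(1+p["k1"]*(x@x))*f(p)+[p["cx"],p["cy"]]
def tri(rs):
    A=np.zeros((3,3));b=np.zeros(3)
    for c,v in rs:
        v=v/np.linalg.norm(v);M=np.eye(3)-np.outer(v,v);A+=M;b+=M@c
    return np.linalg.solve(A,b)
E
python3 - <<'E'
from h import *
s=sense(); print({k:s[k] for k in("time_s","eef_pos","ee_rot","force")},tips_ahead)
names="lid_centre lid_handle rack mat case turnbutton_grip turnbutton dropper_a dish slab cup jar vial".split()
H=dict(case=20,turnbutton_grip=59,lid_centre=58,lid_handle=58,rack=10,turnbutton=50,dropper_a=26)
for c in("scene","top"):
    p=capture(c); cv2.imwrite(f"pics/{c}.png",cv2.resize(p["pixels"],(800,600)))
    print(c,p["position"],p["attitude"],p["fov_y"],p["k1"])
    for n in names:
        for b in boxes_of(p,n)[:3]: print(n,np.round(b["position"]),round(b["confidence"],2),np.round(at(p,b["position"],H.get(n,5))))
E
```

```text
{'time_s': 0.0, 'eef_pos': array([168.89580116, 496.83122714, 247.72576523]), 'ee_rot': array([-2.54203238e-04,  1.63173109e-01,  9.86597232e-01, -6.10921813e-04]), 'force': array([ 0.22143329,  0.47222774, -0.78138386])} 17.0
scene [1114.22726103 -305.68439812  560.08771777] [-0.38909209  0.74887114  0.47911122 -0.2413541 ] 57.21548366039715 -0.00028759996982408
lid_centre [163. 199.] 0.89 [ 411. -210.   58.]
lid_centre [122. 175.] 0.81 [ 262. -283.   58.]
lid_centre [142. 243.] 0.66 [ 546. -284.   58.]
lid_handle [166. 196.] 0.94 [ 405. -200.   58.]
lid_handle [122. 173.] 0.86 [ 255. -282.   58.]
lid_handle [145. 244.] 0.67 [ 550. -279.   58.]
rack [153. 271.] 0.97 [ 582. -277.   10.]
rack [406. 222.] 0.73 [680. 314.  10.]
mat [272. 242.] 0.8 [603. -12.   5.]
case [365. 196.] 0.88 [564. 282.  20.]
case [143. 242.] 0.17 [ 498. -279.   20.]
turnbutton_grip [351. 174.] 0.52 [506. 273.  59.]
turnbutton [351. 173.] 0.64 [493. 286.  50.]
dropper_a [209. 239.] 0.56 [ 555. -146.   26.]
dropper_a [305. 193.] 0.43 [494. 141.  26.]
dish [300. 298.] 0.8 [762. -36.   5.]
dish [105. 325.] 0.43 [
[... 482 characters left out ...]
269.   58.]
lid_centre [322. 240.] 0.81 [ 377. -215.   58.]
lid_handle [339. 291.] 0.88 [ 225. -262.   58.]
lid_handle [338. 182.] 0.82 [ 553. -270.   58.]
lid_handle [322. 235.] 0.77 [ 392. -214.   58.]
rack [332. 187.] 0.68 [ 546. -260.   10.]
mat [252. 171.] 0.76 [600.  -7.   5.]
mat [202. 206.] 0.48 [491. 150.   5.]
case [155. 182.] 0.58 [566. 298.  20.]
turnbutton_grip [154. 202.] 0.53 [497. 290.  59.]
dropper_a [202. 208.] 0.63 [482. 148.  26.]
dropper_a [297. 187.] 0.6 [ 545. -146.   26.]
dish [265. 114.] 0.76 [788. -52.   5.]
dish [323. 126.] 0.36 [ 749. -241.    5.]
slab [190. 126.] 0.59 [752. 190.   5.]
jar [368. 132.] 0.67 [ 725. -389.    5.]
vial [155. 141.] 0.62 [705. 306.   5.]
```

View pics/scene.png

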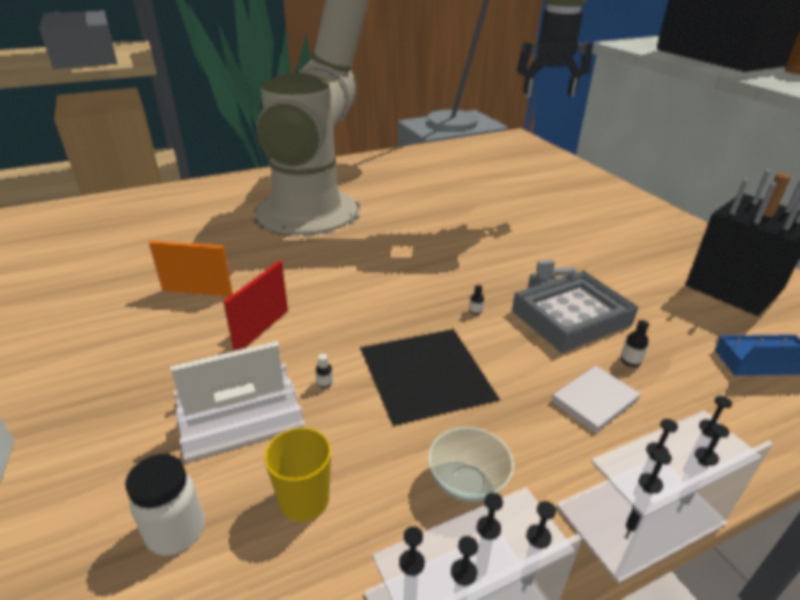

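View pics/top.png

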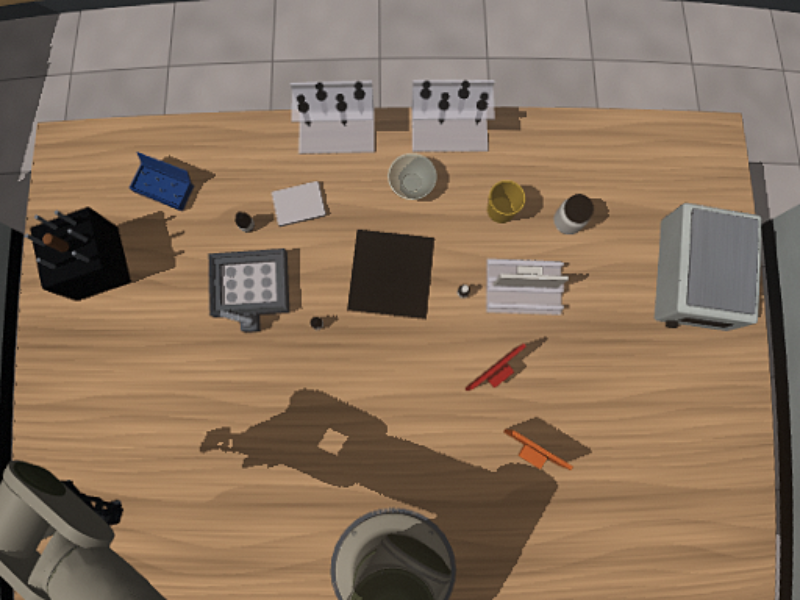

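The scene shows the white lid in the rack at right (scene ~(228,380), handle towards the camera, i.e. away from the robot). The case is at left with its turnbutton, the mat in the middle, and the red and orange look-alikes nearer the base. The top view agrees: lid near (566,-270), case near (566,298), wing near (497,290). I'll go over the case first for a close look.

drive_tool(
  commands="0.3 -0.2 0.07 0 0 -0.155 100;0.3 -0.2 0.07 0 0 -0.155 100;0.3 -0.2 0.07 0 0 -0.155 100;0.3 -0.2 0.07 0 0 -0.155 100;0.3 -0.2 0.07 0 0 -0.155 100;0.3 -0.2 0.07 0 0 -0.155 100;0.3 -0.2 0.07 0 0 -0.155 100;0.3 -0.2 0.07 0 0 -0.155 100;0.3 -0.2 0.07 0 0 -0.155 100;0.3 -0.2 0.07 0 0 -0.155 100;0 0 0 0 0 0 100;0 0 0 0 0 0 100;0 0 0 0 0 0 100",
)

```text
time_s: 2.48
eef_pos: [468.7, 297.2, 318.0]
ee_rot: [-0.0, 0.698, 0.716, -0.0]
force: [0.2, -0.3, 1.1]
grip_width: 1.003
grip_force: 0.0
```

```bash
python3 - <<'E'
from h import *
s=sense(); p=capture("wrist"); print(s["time_s"],s["eef_pos"],s["ee_rot"],s["joints"]); print(np.round(p["tool_from_camera"],3),p["fov_y"],p["k1"])
cv2.imwrite("pics/w1.png",cv2.resize(p["pixels"],(800,600))); import pickle; pickle.dump((s,p),open("w1.pkl","wb"))
for n,z in(("case",30),("turnbutton_grip",59),("turnbutton",50),("dropper_a",26)):
    for b in boxes_of(p,n)[:2]: print(n,np.round(b["position"]),round(b["confidence"],2),np.round(at(p,b["position"],z,s)))
E
```

```text
2.4833 [468.6595227  297.24336066 318.0420396 ] [-2.56599811e-04  6.97617710e-01  7.16470110e-01 -2.15484502e-04] [3.53970780e-01 3.43095604e-01 1.27633391e+00 2.78173464e-04
 1.52277299e+00 3.27295230e-01]
[[ 1.00000e-03 -9.63000e-01 -2.68000e-01  6.78880e+01]
 [ 1.00000e+00  1.00000e-03 -0.00000e+00 -9.35000e-01]
 [ 1.00000e-03 -2.68000e-01  9.63000e-01 -1.24692e+02]
 [ 0.00000e+00  0.00000e+00  0.00000e+00  1.00000e+00]] 65.64429394325211 -0.004843190338016504
case [319. 163.] 0.81 [560. 289.  30.]
turnbutton_grip [274. 159.] 0.91 [494. 299.  59.]
turnbutton [272. 157.] 0.59 [492. 300.  50.]
dropper_a [261. 253.] 0.82 [483. 145.  26.]
```

View pics/w1.png

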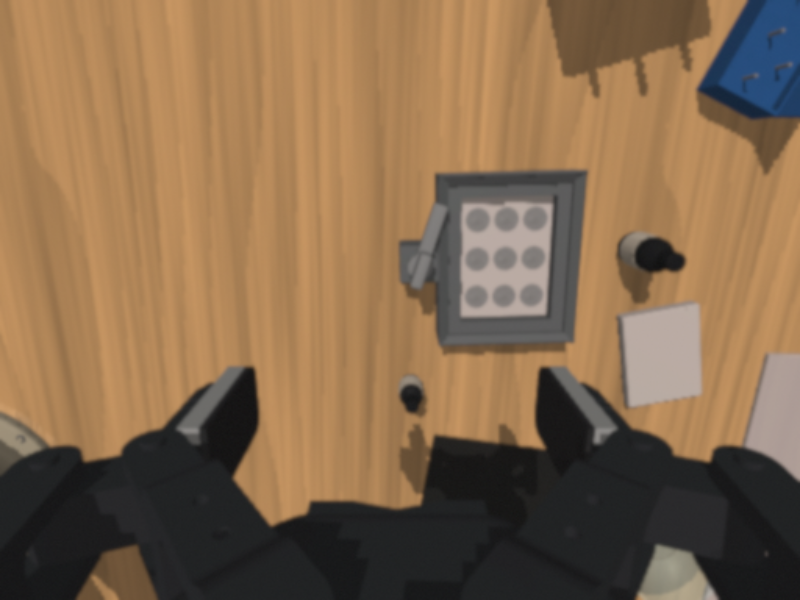

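The wrist view shows the case rim's outer corners at about (437,174), (586,171), (573,342) and (440,345), and the turnbutton turned slightly clockwise, about 0.3 rad. Next I'll fit the case pose, then move to the lid.

```bash
cat > fit.py <<'E'
from h import *; import pickle
from scipy.optimize import least_squares
s,p=pickle.load(open("w1.pkl","rb"))
k=512/800
def fit(C,w,h,z,x0):
    C=np.array(C)*k
    def e(q):
        c,si=np.cos(q[2]),np.sin(q[2])
        return np.concatenate([proj(p,[q[0]+c*a-si*b,q[1]+si*a+c*b,z],s)-u for (a,b),u in zip([(-w,h),(w,h),(w,-h),(-w,-h)],C)])
    r=least_squares(e,x0); return r.x,np.abs(r.fun).max()
print("outer",fit([(437,174),(586,171),(573,342),(440,345)],63,78,38,[560,289,0]))
g=at(p,np.array([422,266])*k,64,s); b=at(p,np.array([442,207])*k,50,s); print(g,b, np.arctan2(b[0]-g[0],b[1]-g[1]))
for c in [(437,174),(586,171),(573,342),(440,345)]: print(at(p,np.array(c)*k,38,s))
print(at(p,np.array([434,436])*k,3,s))
E
python3 fit.py
```

```text
outer (array([5.67472529e+02, 2.83865180e+02, 5.79359416e-02]), np.float64(1.103607167125574))
[489.10259014 284.12345615  64.        ] [504.50547213 331.76184065  50.        ] 0.3127200000085804
[500.00078606 358.0650859   38.        ]
[625.29156089 364.01255111  38.        ]
[634.1734692  210.31079721  38.        ]
[510.62233893 203.91507601  38.        ]
[513.55388803  85.29956525   3.        ]
```

drive_tool(
  commands="0.07 -0.36 -0.01 0 0 -0.02 100;0.07 -0.36 -0.01 0 0 -0.02 100;0.07 -0.36 -0.01 0 0 0 100;0.07 -0.36 -0.01 0 0 0 100;0.07 -0.36 -0.01 0 0 0 100;0.07 -0.36 -0.01 0 0 0 100;0.07 -0.36 -0.01 0 0 0 100;0.07 -0.36 -0.01 0 0 0 100;0.07 -0.36 -0.01 0 0 0 100;0.07 -0.36 -0.01 0 0 0 100;0.07 -0.36 -0.01 0 0 0 100;0.07 -0.36 -0.01 0 0 0 100;0.07 -0.36 -0.01 0 0 0 100;0.07 -0.36 -0.01 0 0 0 100;0 -0.3 0 0 0 0 100;0 0 0 0 0 0 100;0 0 0 0 0 0 100;0 0 0 0 0 0 100",
)

```text
time_s: 4.23
eef_pos: [567.1, -236.0, 304.4]
ee_rot: [-0.0, 0.709, 0.705, 0.0]
force: [0.7, -0.3, 0.8]
grip_width: 1.002
grip_force: 0.0
```

```bash
python3 - <<'E'
from h import *
s=sense(); p=capture("wrist"); print(s["time_s"],s["eef_pos"],s["ee_rot"])
cv2.imwrite("pics/w2.png",cv2.resize(p["pixels"],(800,600))); import pickle; pickle.dump((s,p),open("w2.pkl","wb"))
for n,z in(("lid_centre",85),("lid_handle",58),("rack",10),("mat",3),("dropper_a",26)):
    for b in boxes_of(p,n)[:2]: print(n,np.round(b["position"]),round(b["confidence"],2),np.round(at(p,b["position"],z,s)))
E
```

```text
4.2333 [ 567.13092157 -235.99894957  304.37751991] [-1.07395923e-04  7.08839349e-01  7.05369936e-01  1.42266194e-04]
lid_centre [250. 192.] 0.94 [ 562. -269.   85.]
lid_centre [109. 132.] 0.82 [ 401. -196.   85.]
lid_handle [106. 131.] 0.98 [ 384. -198.   58.]
lid_handle [ 16. 178.] 0.72 [ 261. -257.   58.]
rack [243. 169.] 0.7 [ 550. -257.   10.]
mat [274.  19.] 0.75 [592. -62.   3.]
dropper_a [236.  90.] 0.77 [ 544. -149.   26.]
```

View pics/w2.png

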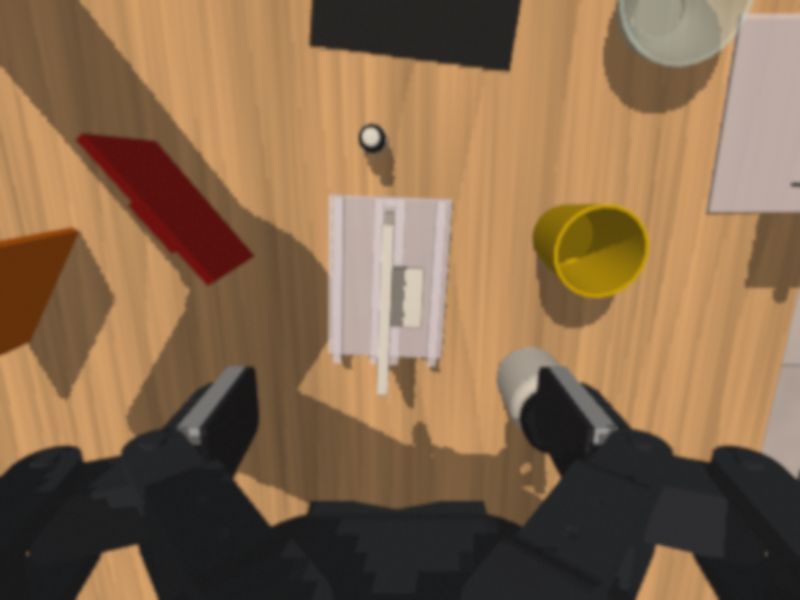

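The lid's top edge runs from (388,224) to (382,394), with the handle on the right side (+x). The mat's near edge corners are (311,45) and (510,70).

```bash
python3 - <<'E'
from h import *; import pickle
s,p=pickle.load(open("w2.pkl","rb")); k=.64
A=at(p,np.array([388,224])*k,108,s);B=at(p,np.array([382,394])*k,108,s)
print(A,B,(A+B)/2,np.linalg.norm(A-B),"yaw",np.arctan2(-(A-B)[0],(A-B)[1]))
print("mat",[at(p,np.array(c)*k,3,s).round() for c in((311,45),(510,70))])
print("handle",[at(p,np.array(c)*k,62,s).round() for c in((413,268),(413,326))])
print("cup",[at(p,np.array(c)*k,85,s).round() for c in((548,245),(648,245),(600,205),(600,297))],"jar",at(p,np.array([550,395])*k,95,s))
E
```

```text
[ 560.46754212 -207.70697665  108.        ] [ 554.72387539 -336.83885852  108.        ] [ 557.59570876 -272.27291758  108.        ] 129.2595552430979 yaw -0.04444977797719283
mat [array([496., -72.,   3.]), array([662., -92.,   3.])]
handle [array([ 579., -249.,   62.]), array([ 580., -298.,   62.])]
cup [array([ 679., -227.,   85.]), array([ 754., -227.,   85.]), array([ 715., -197.,   85.]), array([ 723., -267.,   85.])] jar [ 687.64346586 -345.12159683   95.        ]
```

drive_tool(
  commands="-0.02 -0.09 0 0 0 -0.0125 40;-0.02 -0.09 -0.1 0 0 -0.0125 40;-0.02 -0.09 -0.2 0 0 -0.0125 40;-0.035 -0.09 -0.2 0 0 -0.0125 40;0 0 -0.3 0 0 0 40;0 0 -0.3 0 0 0 40;0 0 -0.2 0 0 0 40;0 0 0 0 0 0 40;0 0 0 0 0 0 40",
)

```text
time_s: 5.28
eef_pos: [557.1, -273.5, 173.7]
ee_rot: [-0.001, 0.723, 0.691, -0.0]
force: [0.7, 0.3, -0.0]
grip_width: 0.402
grip_force: 0.0
```

```bash
python3 - <<'E'
from h import *
s=sense(); p=capture("wrist"); print(s["eef_pos"],s["grip_width"],tips_ahead)
cv2.imwrite("pics/w3.png",cv2.resize(p["pixels"],(800,600)))
for z in (108,):
  for dy in(-50,0,50): print(proj(p,[557.6+.044*dy,-272.3+dy,z],s)/.64)
print("tip axis",proj(p,np.array(s["eef_pos"])-[0,0,17],s)/.64)
E
```

```text
[ 557.08587425 -273.46039007  173.66403909] 0.40197122313599243 17.0
[399.84820904 426.6600919 ]
[399.9247357  324.11499341]
[400.01007526 206.91709032]
tip axis [399.34316023 375.82836513]
```

View pics/w3.png

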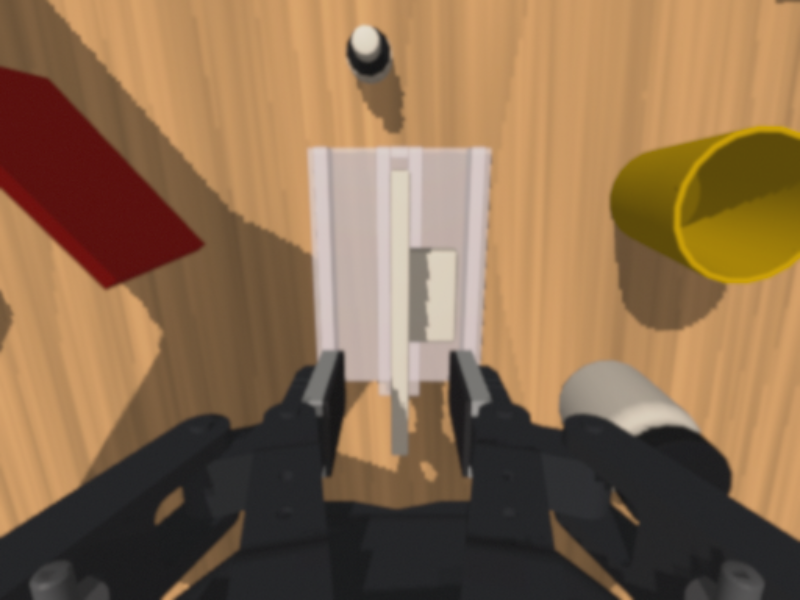

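The lid edge at x≈400 px lies midway between the fingers, and the yaw matches. Going down to grasp.

drive_tool(
  commands="0 0.01 -0.3 0 0 0 40;0 0 -0.3 0 0 0 40;0 0 -0.18 0 0 0 40;0 0 0 0 0 0 40;0 0 0 0 0 0 0;0 0 0 0 0 0 0;0 0 0 0 0 0 0;0 0 0 0 0 0 0;0 0 0 0 0 0 0;0 0 0 0 0 0 0",
  force=50,
)

```text
time_s: 6.17
eef_pos: [558.6, -272.8, 99.0]
ee_rot: [0.002, 0.723, 0.691, 0.0]
force: [-0.7, -0.1, 7.2]
grip_width: 0.079
grip_force: 50.7
```

drive_tool(
  commands="0 0 0.1 0 0 0 0;0 0 0.2 0 0 0 0;0 0 0.2 0 0 0 0;0 0 0.2 0 0 0 0;0 0 0.2 0 0 0 0;0 0 0.1 0 0 0 0;0 0 0 0 0 0 0",
)

```text
time_s: 6.75
eef_pos: [558.3, -272.4, 199.4]
ee_rot: [0.003, 0.723, 0.691, 0.0]
force: [0.9, -0.1, -1.5]
grip_width: 0.082
grip_force: 49.6
```

```bash
python3 - <<'E'
from h import *
s=sense(); p=capture("scene"); print(s["eef_pos"],s["grip_width"],s["grip_force"])
cv2.imwrite("pics/s2.png",cv2.resize(p["pixels"][100:320,60:340],(800,600)))
E
```

```text
[ 558.26690356 -272.41599195  199.41007895] 0.08217442172851601 49.55704987049103
```

View pics/s2.png

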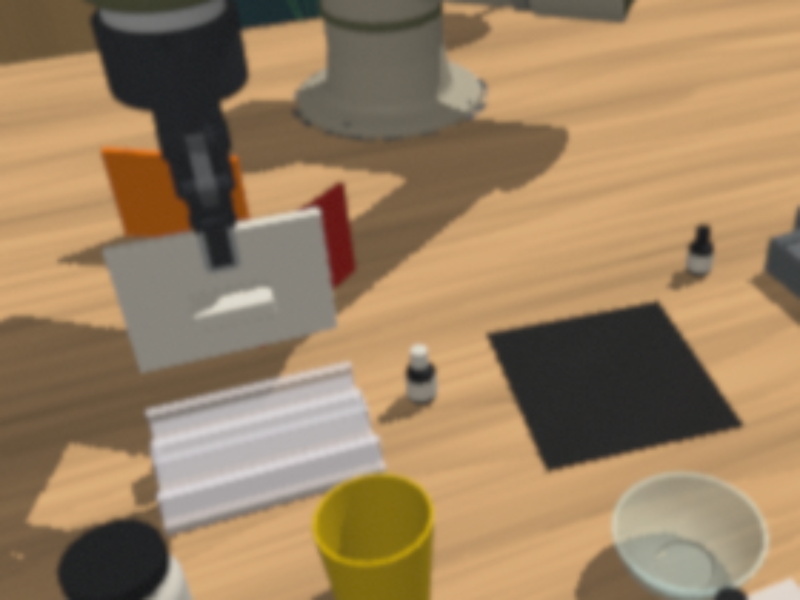

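The lid is held at its top edge with the handle towards the dish and the rack empty. Carrying it over the mat and tilting.

drive_tool(
  commands="0.02 0.15 0 0 0 0 0;0.02 0.27 0 0 0 0 0;0.02 0.27 0 0 0 0 0;0.02 0.27 0 0 0 0 0;0.03 0.27 0 0 0 0 0;0.03 0.27 0 0 -0.1 0 0;0.03 0.27 0 0 -0.1 0 0;0.03 0.27 0 0 -0.1 0 0;0.03 0.27 -0.1 0 -0.1 0 0;0.03 0.27 -0.15 0 -0.1 0 0;0 0.12 -0.2 0 -0.1 0 0;0 0 -0.2 0 -0.1 0 0;0 0 -0.2 0 -0.1 0 0;0 0 -0.1 0 0 0 0;0 0 -0.1 0 0 0 0;0 0 0 0 0 0 0;0 0 0 0 0 0 0",
)

```text
time_s: 8.22
eef_pos: [583.9, 1.1, 99.1]
ee_rot: [0.199, 0.689, 0.662, 0.216]
force: [-0.8, -0.0, -2.0]
grip_width: 0.084
grip_force: 49.5
```

drive_tool(
  commands="0 0 -0.08 0 0 0 0;0 0 -0.04 0 0 0 0;0 0 -0.03 0 0 0 0;0 0 -0.02 0 0 0 0;0 0 0 0 0 0 0;0 0 0 0 0 0 0",
)

```text
time_s: 8.72
eef_pos: [584.8, 0.6, 83.4]
ee_rot: [0.2, 0.689, 0.662, 0.216]
force: [0.1, -0.6, -0.8]
grip_width: 0.081
grip_force: 49.5
```

drive_tool(
  commands="0 0 -0.02 0 0 0 0;0 0 -0.01 0 0 0 0;0 0 0 0 0 0 0;0 0 0 0 0 0 0",
)

```text
time_s: 9.05
eef_pos: [585.5, 0.4, 81.4]
ee_rot: [0.201, 0.689, 0.662, 0.217]
force: [-2.4, 1.6, 5.7]
grip_width: 0.08
grip_force: 50.7
```

drive_tool(
  commands="0 0 0 0 0 0 35;0 0 0 0 0 0 35;0 0 0 0 0 0 35;0 0 0 0 0 0 35;-0.06 0 0.08 0 0 0 35;-0.12 0 0.16 0 0 0 35;-0.12 0 0.16 0 0 0 35;-0.12 0 0.16 0 0 0 35;-0.1 0 0.16 0 0 0 35;0 0 0.3 0 0.1 0 35;0 0 0.3 0 0.1 0 35;0 0 0.3 0 0.1 0 35;0 0 0.3 0 0.1 0 35;0 0 0.2 0 0.1 0 35;0 0 0 0 0.1 0 50;0 0 0 0 0.1 0 50;0 0 0 0 0.1 0 50;0 0 0 0 0 0 50;0 0 0 0 0 0 50",
)

```text
time_s: 10.63
eef_pos: [533.9, 1.9, 285.2]
ee_rot: [-0.01, 0.722, 0.692, 0.002]
force: [-0.9, -0.1, 0.1]
grip_width: 0.502
grip_force: 0.0
```

```bash
python3 - <<'E'
from h import *; import pickle
s=sense(); p=capture("wrist"); print(s["time_s"],s["eef_pos"],s["ee_rot"])
cv2.imwrite("pics/w4.png",cv2.resize(p["pixels"],(800,600))); pickle.dump((s,p),open("w4.pkl","wb"))
for n,z in(("lid_centre",11),("lid_handle",30),("mat",3)):
    for b in boxes_of(p,n)[:2]: print(n,np.round(b["position"]),round(b["confidence"],2),np.round(at(p,b["position"],z,s)))
E
```

```text
10.6333 [533.93075718   1.88712364 285.15102883] [-0.0099679   0.72151127  0.69232776  0.00209788]
lid_centre [144. 267.] 0.72 [ 359. -152.   11.]
lid_centre [293. 158.] 0.65 [584.   4.  11.]
lid_handle [142. 272.] 0.61 [ 363. -150.   30.]
lid_handle [294. 156.] 0.58 [582.   8.  30.]
mat [331. 159.] 0.73 [636.  -2.   3.]
```

View pics/w4.png

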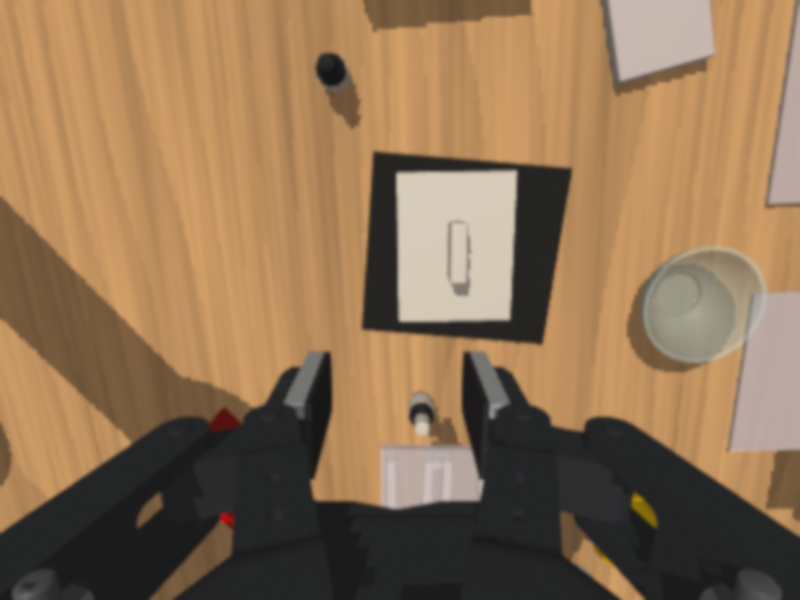

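The lid lies flat on the mat, handle up: corners at (396,172), (517,170), (511,321), (398,321), handle top at (458,252).

```bash
sed -i 's/^print.*outer.*$/import sys\nif __name__!="__main__": raise SystemExit/' fit.py; python3 - <<'E'
src=open('fit.py').read().split("import sys")[0].replace("w1.pkl","w4.pkl")
exec(src)
q,e=fit([(396,172),(517,170),(511,321),(398,321)],50,65,11,[588,0,0]); print(q,e)
print("handle",at(p,np.array([458,251])*k,37,s)); 
print("mat",fit([(374,152),(571,168),(543,343),(362,328)],85,80,3,[588,0,-.1]))
print("tool yaw",np.arctan2(*(rot(s["ee_rot"])[:2,1])[::-1]), "tool z",rot(s["ee_rot"])[:,2])
E
```

```text
[ 5.80832133e+02  1.66072309e+00 -2.46978327e-02] 0.7232261619537894
handle [580.11688847   4.19188614  37.        ]
mat (array([ 5.87715359e+02, -2.91439261e+00, -1.19208528e-01]), np.float64(1.4798459366697898))
tool yaw -0.04118018744389083 tool z [-0.01077482  0.01728876 -0.99979248]
```

drive_tool(
  commands="0.1 0 -0.1 -0.022 -0.014 0.02 50;0.15 0 -0.2 0 0 0 50;0.15 0 -0.3 0 0 0 50;0.07 0.006 -0.3 0 0 0 50;0 0 -0.4 0 0 0 50;0 0 -0.4 0 0 0 50;0 0 -0.4 0 0 0 50;0 0 -0.2 0 0 0 50;0 0 0 0 0 0 50;0 0 0 0 0 0 50",
)

```text
time_s: 11.67
eef_pos: [580.5, 2.4, 56.2]
ee_rot: [-0.0, 0.716, 0.698, -0.001]
force: [-0.2, 0.4, 0.1]
grip_width: 0.506
grip_force: 0.0
```

drive_tool(
  commands="0 0 -0.12 0 0 0 50;0 0 -0.12 0 0 0 50;0 0 0 0 0 0 50;0 0 0 0 0 0 0;0 0 0 0 0 0 0;0 0 0 0 0 0 0;0 0 0 0 0 0 0;0 0 0 0 0 0 0;0 0 0 0 0 0 0",
  force=50,
)

```text
time_s: 12.42
eef_pos: [581.0, 2.4, 32.6]
ee_rot: [0.0, 0.716, 0.698, -0.0]
force: [-0.5, 0.2, 5.3]
grip_width: 0.15
grip_force: 50.4
```

drive_tool(
  commands="0 0 0.05 0 0 0 0;0 0 0.15 0 0 0 0;0 0 0.2 0 0 0 0;0 0 0.2 0 0 0 0;0 0 0.2 0 0 0 0;0 0 0 0 0 0 0",
)

```text
time_s: 12.92
eef_pos: [582.0, 2.2, 115.4]
ee_rot: [0.002, 0.716, 0.698, 0.001]
force: [1.0, -0.2, -1.0]
grip_width: 0.156
grip_force: 49.5
```

```bash
python3 - <<'E'
from h import *; import pickle
s,p=pickle.load(open("w1.pkl","rb"))
im=cv2.resize(p["pixels"][100:230,245:390],None,fx=4.5,fy=4.5,interpolation=cv2.INTER_CUBIC)
im=cv2.convertScaleAbs(im,alpha=1.8)
def box(x,y,t,w,h,z,col):
    c,si=np.cos(t),np.sin(t)
    pts=[(proj(p,[x+c*a-si*b,y+si*a+c*b,z],s)+.5-[245,100])*4.5-.5 for a,b in((-w,h),(w,h),(w,-h),(-w,-h))]
    cv2.polylines(im,[np.int32(np.round(pts))],True,col,1)
q=(567.5,283.9,.058)
box(*q,63,78,38,(0,0,255)); box(*q,54,69,30,(0,255,0))
print(im.shape); cv2.imwrite("pics/c1.png",im)
E
```

```text
(585, 652, 3)
```

View pics/c1.png

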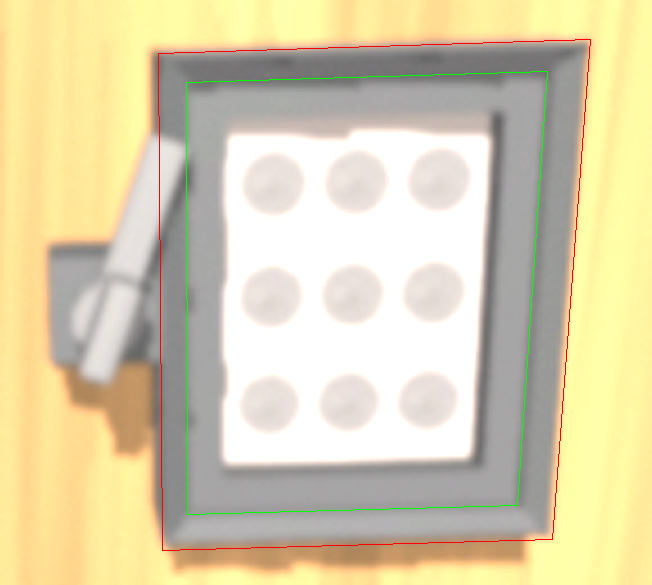

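The overlay fits the case within about 1 mm: red outline on the rim at (155–590, 40–550), green on the recess. Carrying the lid over.

drive_tool(
  commands="-0.01 0.1 0 0 0 0.01 0;-0.01 0.25 0 0 0 0.01 0;-0.01 0.25 0 0 0 0.01 0;-0.01 0.25 0 0 0 0.01 0;-0.01 0.25 0 0 0 0.01 0;-0.01 0.25 0 0 0 0.01 0;-0.01 0.25 0 0 0 0.01 0;-0.01 0.25 0 0 0 0.01 0;-0.01 0.25 0 0 0 0.01 0;-0.01 0.25 0 0 0 0.015 0;-0.03 0.25 0 0 0 0 0;-0.02 0.2 0 0 0 0 0;0 0.01 0 0 0 0 0;0 0 -0.1 0 0 0 0;0 0 -0.15 0 0 0 0;0 0 -0.1 0 0 0 0;0 0 0 0 0 0 0;0 0 0 0 0 0 0;0 0 0 0 0 0 0",
)

```text
time_s: 14.5
eef_pos: [565.9, 283.1, 77.1]
ee_rot: [-0.0, 0.687, 0.727, -0.0]
force: [0.4, 0.7, -0.7]
grip_width: 0.149
grip_force: 49.4
```

drive_tool(
  commands="0.007 0.003 -0.05 0 0 0 0;0 0 -0.05 0 0 0 0;0 0 -0.03 0 0 0 0;0 0 -0.02 0 0 0 0;0 0 -0.02 0 0 0 0;0 0 0 0 0 0 0;0 0 0 0 0 0 0",
)

```text
time_s: 15.08
eef_pos: [566.3, 283.8, 59.8]
ee_rot: [-0.0, 0.687, 0.727, -0.0]
force: [-0.1, -0.4, -1.8]
grip_width: 0.151
grip_force: 49.4
```

drive_tool(
  commands="0 0 -0.02 0 0 0 0;0 0 -0.01 0 0 0 0;0 0 0 0 0 0 0;0 0 0 0 0 0 0",
)

```text
time_s: 15.42
eef_pos: [566.5, 283.8, 59.5]
ee_rot: [0.0, 0.687, 0.727, -0.0]
force: [-9.0, -4.0, 19.0]
grip_width: 0.146
grip_force: 52.3
```

Seated: contact at TCP z 59.5, as expected. Releasing and moving above the turnbutton.

drive_tool(
  commands="0 0 0.02 0 0 0 45;0 0 0 0 0 0 45;0 0 0 0 0 0 45;0 0 0 0 0 0 45;0 0 0.1 0 0 0 45;0 0 0.2 0 0 0 45;0 0 0.3 0 0 0 45;0 0 0.3 0 0 -0.07 45;-0.2 -0.01 0.2 0 0 -0.1 45;-0.2 -0.01 0.1 0 0 -0.1 45;-0.2 -0.01 0 0 0 -0.1 45;-0.2 -0.015 0 0 0 -0.1 45;0 0 0 0 0 0 45;0 0 0 0 0 0 45",
)

```text
time_s: 16.58
eef_pos: [486.1, 279.4, 179.8]
ee_rot: [-0.0, 0.808, 0.589, 0.0]
force: [0.1, -0.2, -0.5]
grip_width: 0.449
grip_force: 0.0
```

```bash
python3 - <<'E'
from h import *; import pickle
s,p=pickle.load(open("w1.pkl","rb"))
print("wing w1",at(p,np.array([112,330])/4.5+[245,100],69,s))
s=sense(); p=capture("wrist"); print(s["time_s"],s["eef_pos"],s["force"],"yaw",np.arctan2(*(rot(s["ee_rot"])[:2,1])[::-1]))
for n,z in(("turnbutton_grip",59),("lid_handle",60)):
    for b in boxes_of(p,n)[:1]: print(n,np.round(b["position"]/np.array(.64)),round(b["confidence"],2),np.round(at(p,b["position"],z,s)))
cv2.imwrite("pics/w5.png",cv2.resize(p["pixels"],(800,600))); pickle.dump((s,p),open("w5.pkl","wb"))
E
```

```text
wing w1 [488.72288786 281.12748046  69.        ]
16.5833 [486.07158443 279.39266701 179.75772799] [ 0.11819828 -0.19722048 -0.50748018] yaw -0.3111837465659287
turnbutton_grip [405. 259.] 0.76 [495. 296.  59.]
```

View pics/w5.png

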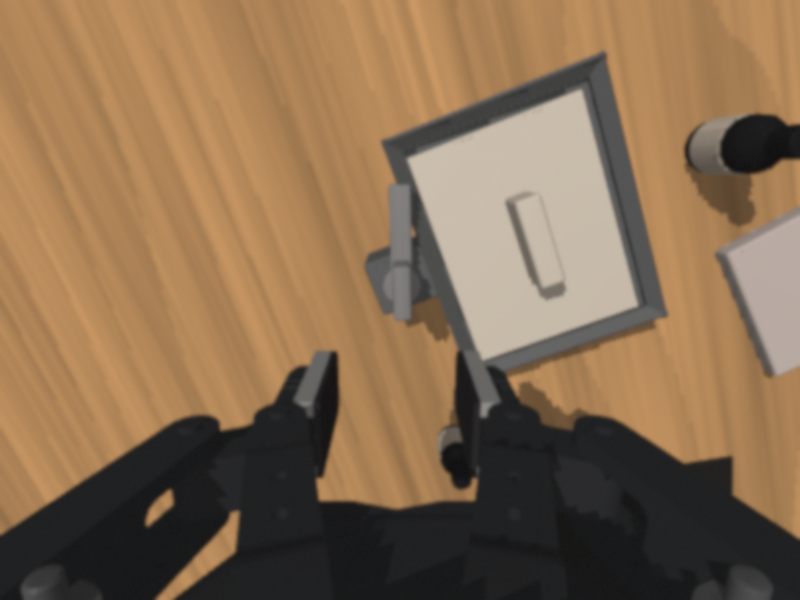

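The lid sits inside the rim, and the turnbutton is parallel to and centred between the fingers (col ~401). Gripping the wing.

drive_tool(
  commands="0.012 0.003 -0.2 0 0 0 45;0 0 -0.3 0 0 0 45;0 0 -0.3 0 0 0 45;0 0 -0.2 0 0 0 45;0 0 -0.095 0 0 0 45;0 0 0 0 0 0 45;0 0 0 0 0 0 45;0 0 0 0 0 0 0;0 0 0 0 0 0 0;0 0 0 0 0 0 0;0 0 0 0 0 0 0;0 0 0 0 0 0 0;0 0 0 0 0 0 0",
  force=30,
)

```text
time_s: 17.82
eef_pos: [488.7, 279.5, 70.8]
ee_rot: [0.001, 0.809, 0.588, 0.001]
force: [3.0, -1.9, 6.4]
grip_width: 0.107
grip_force: 33.5
```

drive_tool(
  commands="0 0 0 0 0 -0.1 0;0 0 0 0 0 -0.14 0;0 0 0 0 0 -0.14 0;0 0 0 0 0 -0.14 0;0 0 0 0 0 -0.14 0;0 0 0 0 0 -0.14 0;0 0 0 0 0 -0.14 0;0 0 0 0 0 -0.14 0;0 0 0 0 0 -0.14 0;0 0 0 0 0 -0.14 0;0 0 0 0 0 -0.14 0;0 0 0 0 0 -0.06 0;0 0 0 0 0 0 0;0 0 0 0 0 0 0",
)

```text
time_s: 18.98
eef_pos: [488.3, 280.2, 70.8]
ee_rot: [-0.001, 1.0, 0.016, 0.001]
force: [1.3, 0.5, 7.4]
grip_width: 0.108
grip_force: 33.6
```

drive_tool(
  commands="0 0 0 0 0 0 45;0 0 0 0 0 0 45;0 0 0 0 0 0 45;0 0 0 0 0 0 45;0 0 0.1 0 0 0 45;0 0 0.3 0 0 0 45;0 0 0.3 0 0 0 45;0 0 0.3 0 0 0 45;0 0 0.3 0 0 0 45;-0.2 0 0.3 0 0 0 45;-0.2 0 0.2 0 0 0 45;-0.2 0 0 0 0 0 45;0 0 0 0 0 0 45;0 0 0 0 0 0 45",
)

```text
time_s: 20.15
eef_pos: [427.0, 279.6, 250.2]
ee_rot: [-0.001, 1.0, 0.017, 0.0]
force: [1.0, 0.9, -0.2]
grip_width: 0.45
grip_force: 0.0
```

```bash
python3 - <<'E'
from h import *
s=sense(); p=capture("wrist"); print(s["time_s"],s["eef_pos"],s["force"])
cv2.imwrite("pics/w6.png",cv2.resize(p["pixels"],(800,600)))
E
```

```text
20.15 [427.03639385 279.6266355  250.16442917] [ 0.96852791  0.90661949 -0.19290073]
```

View pics/w6.png

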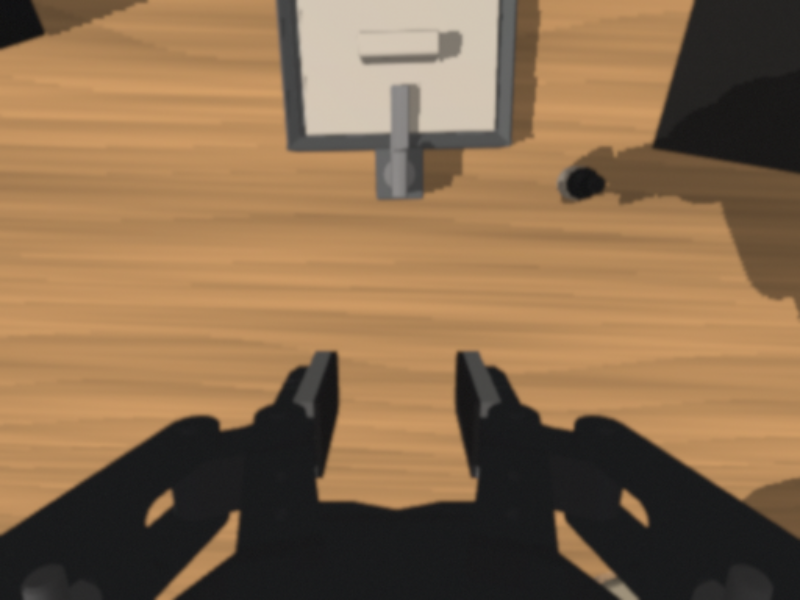

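The bar (col ~400, rows 85–190) lies square across the rim over the seated lid, and the arm is clear.

```bash
python3 -c "
from rig import finish_job; print(finish_job())"
```

```text
the job is handed in; nothing more can be done
None
```

I handed the job in at about 20 s of the 72 s allowed: the lid is seated in the case, the turnbutton is turned square across the rim over it (about 1.59 rad), and the arm is clear; the hand-in returned no verdict.

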